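# Close the pod caddy: fold the flap and tuck it under the lip

### The job

The coffee-pod caddy has been left open: with the fingertips push its orange flap over until it lies flat, then press it down and push it along until its tongue is fully home beneath the dark retaining lip, and let go so that the lip alone keeps it shut. Only touch and push, not hard: the caddy must not be lifted, tipped or shoved away from its place, and everything else on the counter stays where it is.

Things in the scene. Friction and masses are not known exactly. Their poses are not given: they have to be found in the camera images.
- caddy: Loose white coffee-pod caddy, 160 (x) x 130 (y) x 75 mm tall, about 1.6 kg. Origin: centre of its underside; z up. Its -x end carries the orange flap's hinge, its +x end the dark lip. The flat deck is 75 mm up, with an 84 mm square opening which the flap covers. At y = +-57.5 mm two dark hinge ears, 5 mm thick, stand 16 mm above the deck from x = -72 to -20 mm.
- flap (a joint): Hinge of the orange flap, rad. 0: flat on the deck, pointing to the caddy's +x; 1.57: upright; 2.0: stop, leaning back to -x. A weak spring (0.04 N m/rad about 1.6 rad) lifts it to about 0.5 rad when let go flat and untucked; upright it stays where it is left.
- runner (a joint): Slide of the whole hinge along the caddy's +x in slotted ears, m. 0: drawn back, the flat flap's tongue ends 6 mm short of the lip; 0.018: stop, fully home, tongue 12 mm beneath the lip. About 4 N friction, no spring: stays where left. If more than 6 mm along when the flap comes down, the tongue lands on top of the lip.
- hinge_mid (a point): Middle of the hinge pin, 77.5 mm above the caddy's underside, at x = -55 mm in the caddy's frame when the runner is at 0; moves with the runner. The flap is a 4 mm plate at the pin's height, 100 mm wide along y, reaching 80 mm from the hinge, then a tongue 50 mm wide to 95 mm.
- step_foot (a point): On the flap's outer (upper when folded) face, mid-width, 62 mm from the hinge, at the foot of a black push step: a face 8 mm tall, 70 mm wide, square to the flap, looking towards the hinge; beyond it a ramp slopes to the tongue. A fingertip pressing just on the hinge side of the step can push flap and runner towards the lip. Moves with the flap.
- tongue_tip (a point): Middle of the tongue's far edge, 95 mm from the hinge, half-way through its 4 mm thickness. Moves with the flap.
- lip_edge (a point): Middle of the lower edge, facing the hinge, of the dark steel retaining lip: x = 46 mm, 83.5 mm above the caddy's underside. The lip is 76 mm wide (y), 4 mm thick, from x = 46 to 68 mm; the gap beneath is 8.5 mm high, so the flat tongue has 4 mm to spare.
- cup_mid (a point): Bystander, loose, to be left alone: white ceramic cup, 72 mm across, 60 mm tall. Point: on its axis, half-way up.
- tamper_mid (a point): Bystander, loose, to be left alone: steel coffee tamper, 56 mm across, 88 mm tall. Point: on its axis, half-way up.
- pitcher_mid (a point): Bystander, loose, to be left alone: open steel milk pitcher, 88 mm across, 95 mm tall, with a wire handle. Point: on its axis, half-way up.
- jar_mid (a point): Bystander, loose, to be left alone: white jar with red label, 72 mm across, 115 mm tall. Point: on its axis, half-way up.
- can_mid (a point): Bystander, loose, to be left alone: blue-labelled can, 74 mm across, 85 mm tall. Point: on its axis, half-way up.
- portafilter_mid (a point): Bystander, loose, to be left alone: portafilter lying on the counter, steel head 66 mm across and 34 mm tall, black handle reaching 160 mm from the head's centre along its own -x. Point: on its axis, in the head, half-way up.

How it is judged:
By the outcome, as a careful person would: the job done as asked, in the order asked, and still so for the second after the job is handed in, with the robot touching nothing.
It also fails if it takes over 35 s, if anything falls off the work surface, if the arm or the gripper's body presses on something with over 40 N, if the wrist force passes 120 N, or if a joint passes its speed limit or range.

### The arm

A 6-joint arm with a two-finger parallel gripper is mounted at the origin on the work surface. World frame = base frame: x ahead of the robot, y to its left, z up, the work surface at z = 0. Lengths are in m, angles in rad, forces in N, time in s.
With the tool pointing down it reaches from about 0.325 to 0.9 m from the base axis. Payload 6.1 kg.
Tool frame: the origin (TCP) lies at the very end of the fingers, on their centre line; the grasp point (between the pads) lies behind it (manip.grip_depth is the x of the grasp point in the tool frame, in m); x points along the fingers, y is the direction in which the jaws open and shut, and the axes are right-handed (so a half turn about x gives the same grasp; the last joint's range is limited). The gripper opens to 87 mm and grips with 3 to 60 N. Pads are 19 mm wide; open, the fingers measure 117 mm over their backs; the gripper's body (75 mm by 190 mm) begins 51 mm behind the grasp point.
Start: joints at [-0.126, 0.22, 1.526, -0, 1.395, -0.126], TCP at [0.625, -0, 0.223] pointing down, gripper open.
Joint ranges: [-2.98, 2.98], [-0.91, 2.08], [0.09, 2.57], [-1.24, 4.39], [0.2, 2.65], [-2.68, 2.68]. Speed limits (rad/s): [2.57, 2.57, 3.01, 3.14, 3.14, 3.14].

### API

Orientations are given as a rotation vector (axis times angle).
In Python, from cell import observe, optics, manip gives the robot as it stands.
- The arm moves only by the shell command python3 -m inch 'ROWS' [FORCE]. ROWS is JSON, a list of rows, each a list of 7 numbers: the turn, a rotation vector about the world's x, y, z in degrees, then the shift along the world's x, y, z in m, then the closure in counts, from 0 (fully open) to 255 (shut). In form: [[wx, wy, wz, dx, dy, dz, hand], ...]. A call has 1 to 20 rows; each row is the pose to reach, as a shift and turn from the pose measured when the call began; what a row does not reach only later rows make up. A row lasts 1/8 s, in which the tool goes at most 62.5 mm and 10.7 degrees, less where a joint would pass 70% of its speed; a pose out of reach is approached as far as the arm can. A call with a gripper value outside its range is refused whole. The fingers move at their own pace and stop on an object; FORCE is the grip in N (left out, the last holds). Time passes only in rows, so rows that repeat a pose let the fingers close. It gives the time, the measured TCP pose, the force and the opening at its end, in the units of the state.
- observe(): the state, without advancing time (a new reading comes with each control period).
- optics.camera(name): name is "scene" or "side" or "wrist"; returns a dict with "frame" (400x640x3 uint8, red, green, blue), "depth" (400x640 float32, m along the optical axis (not along the pixel's ray), 0 where there is no reading), "K" (3x3 intrinsics, pixels), "world_from_camera" (4x4, takes a point from camera to world coordinates); the wrist camera has in their place "tool_from_camera" (4x4, takes a point from camera to tool coordinates, whose origin is the TCP and whose axes are the tool frame's). Camera axes: x right, y up, looking along -z (the intrinsics and any distortion apply to the point x, -y, -z); pixel columns grow to the right and rows downward; lengths in m; the calibration is good to about 2 mm. The wrist camera is an equidistant fisheye: a pixel r from the principal point sees the ray r / f radians off the axis. A picture is of the moment at which its call begins: read the wrist's pose just before it.
- manip.close_job(): hands the job in, once; it reports no verdict.
The state is a dict: "clock": time; "joint_pos": joint angles; "dq": joint speeds; "tau": joint torques, N m; "ee_pos": TCP position; "tool_rot": TCP orientation; "wrist_force": force on the tool from outside, world axes, zero at the start; "ft_torque": the same for the moment, N m; "gripper_width": finger opening in m.
Only numpy, scipy, OpenCV 4.12 (cv2) and the standard library are available. Lean on these libraries where they do the work, as an engineer would, in place of code of your own. Each camera call takes 0.05 s, during which the arm holds its last target.

## Working session

There is one attempt and no reset: what is moved stays moved. The work goes in short steps, Python scripts to look and compute and a shell command to move; the robot and the scene stay as the last step left them, time stands still between calls to the robot, and variables do not carry over. Pictures are saved under pics/ and viewed, and the job is handed in when it is done.

```bash
mkdir -p pics; ls; python3 - <<'E'
from cell import observe, optics, manip
import cv2,numpy as np
s=observe();print(s,manip.grip_depth)
for n in("scene","side","wrist"):
    c=optics.camera(n);cv2.imwrite(f"pics/{n}0.png",c["frame"][:,:,::-1]);np.savez(f"pics/{n}0.npz",**c)
    print(n,c["K"],c.get("world_from_camera",c.get("tool_from_camera")),list(c))
E
```

```text
pics
{'clock': 0.0, 'joint_pos': array([-1.26101560e-01,  2.21222246e-01,  1.52764632e+00, -1.20275981e-05,
        1.39471297e+00, -1.26117521e-01]), 'dq': array([ 0.00096775, -0.00048858, -0.00053564, -0.00028543, -0.0005949 ,
        0.0007797 ]), 'tau': array([-1.67445501e-05, -4.94609964e+01, -3.87383544e+01,  6.99962187e-02,
        5.70271199e-02, -1.42064664e-04]), 'ee_pos': array([6.24356844e-01, 7.26430754e-05, 2.21421043e-01]), 'tool_rot': array([ 1.20842761,  1.21083771, -1.21052749]), 'wrist_force': array([ 0.20000238, -0.07936367,  0.44481896]), 'ft_torque': array([ 0.01344785,  0.05573846, -0.00171013]), 'gripper_width': 0.08710291977481992} -0.0187
scene [[438.67738772   0.         321.83412612]
 [  0.         438.67738772 206.99999937]
 [  0.           0.           1.        ]] [[-8.47456596e-01 -3.09879809e-01  4.31035754e-01  1.07361857e+00]
 [ 5.30864533e-01 -4.94060538e-01  6.88539783e-01  8.24206092e-01]
 [-4.06819795e-04  8.12329175e-01  5.83199062e-01  7.98807935e-01]
 [ 0.00000000e+00  0.00000000e+00  0.00000000e+00  1.00000000e+00]] ['frame', 'depth', 'K', 'world_from_camera']
side [[372.28019843   0.         315.76737214]
 [  0.         372.28019843 192.61801024]
 [  0.           0.           1.        ]] [[ 0.97393249  0.1585258  -0.16225004  0.40185618]
 [-0.22675359  0.69989695 -0.67729392 -0.6531666 ]
 [ 0.00618975  0.69642934  0.71759868  0.80154173]
 [ 0.          0.          0.          1.        ]] ['frame', 'depth', 'K', 'world_from_camera']
wrist [[309.70691629   0.         313.14034945]
 [  0.         309.70691629 204.2711036 ]
 [  0.           0.           1.        ]] [[ 1.01752636e-04  3.04211437e-01 -9.52604530e-01 -1.62222087e-01]
 [ 9.99999522e-01 -9.57281712e-04 -1.98889940e-04 -5.18405376e-04]
 [-9.72415490e-04 -9.52604055e-01 -3.04211389e-01 -8.48473590e-02]
 [ 0.00000000e+00  0.00000000e+00  0.00000000e+00  1.00000000e+00]] ['frame', 'depth', 'K', 'tool_from_camera']
```

View pics/scene0.png

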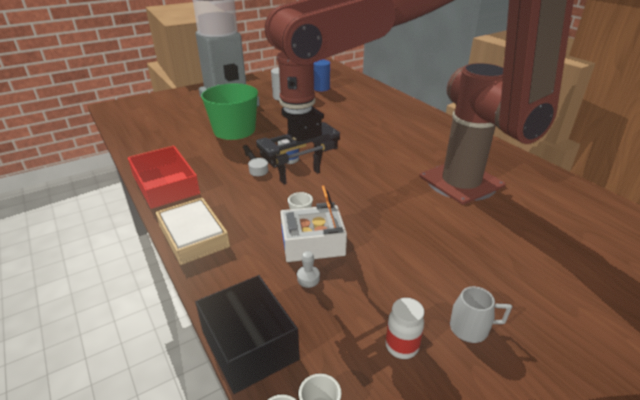

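View pics/side0.png

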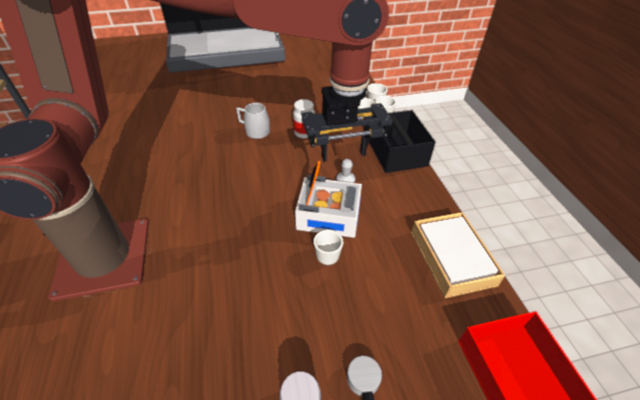

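View pics/wrist0.png

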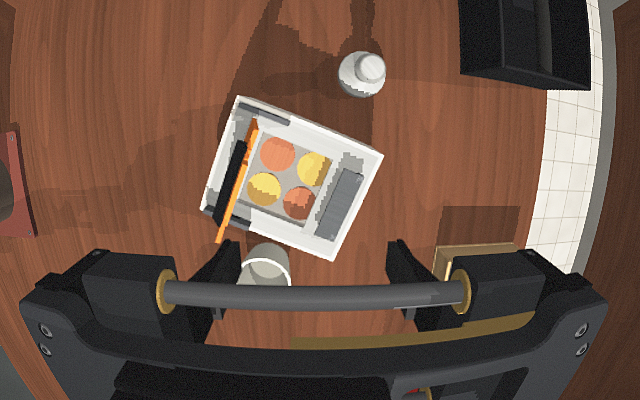

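The scene view shows the caddy at about (313,232) and the side view at about (330,205). The wrist view shows its deck corners at about (237,97), (383,155), (333,262) and (203,208). The flap is upright on the left, the lip on the right, the cup at (265,270) just beside the caddy and the tamper at (362,73). Next I'll cast rays for the deck corners and other features.

```bash
cat > h.py <<'E'
import numpy as np,cv2
from scipy.spatial.transform import Rotation as R
def pose(s):
    T=np.eye(4);T[:3,:3]=R.from_rotvec(s["tool_rot"]).as_matrix();T[:3,3]=s["ee_pos"];return T
def rays(c,uv,fish,s=None):
    uv=np.atleast_2d(np.asarray(uv,float));K=c["K"]
    a=(uv-K[:2,2])/K[0,0]
    if fish:
        r=np.linalg.norm(a,axis=1)+1e-12
        d=np.c_[a*(np.sin(r)/r)[:,None],np.cos(r)]
    else: d=np.c_[a,np.ones(len(a))]
    d=d*[1,-1,-1]
    T=pose(s)@c["tool_from_camera"] if fish else c["world_from_camera"]
    return T[:3,3],d@T[:3,:3].T
def onplane(c,uv,z,fish,s=None):
    o,d=rays(c,uv,fish,s);return o+d*((z-o[2])/d[:,2])[:,None]
def cloud(c,fish,s=None):
    h,w=c["depth"].shape;v,u=np.mgrid[:h,:w]
    o,d=rays(c,np.c_[u.ravel(),v.ravel()],fish,s)
    T=pose(s)@c["tool_from_camera"] if fish else c["world_from_camera"]
    cz=-(d@T[:3,2]);
    P=o+d*(c["depth"].ravel()/cz)[:,None]
    return P.reshape(h,w,3)
E
python3 - <<'E'
from h import *
from cell import observe
s=observe();print(pose(s).round(3))
c=dict(np.load("pics/wrist0.npz"));f=c["frame"]
P=cloud(c,True,s);ok=c["depth"]>0
print(onplane(c,[(237,97),(383,155),(333,262),(203,208)],.075,True,s).round(4))
m=ok&(abs(P[...,2]-.075)<.006)&(abs(P[...,0]-.65)<.3)&(abs(P[...,1])<.3)
n,l,st,cen=cv2.connectedComponentsWithStats(m.astype(np.uint8))
for i in range(1,n):
    if st[i,4]>300: print(i,st[i],P[l==i].mean(0))
i=1+st[1:,4].argmax();q=P[l==i][:,:2].astype(np.float32)
r=cv2.minAreaRect(q*1000);print(r,cv2.boxPoints(r))
for uv in [(345,205),(365,70),(265,265),(250,130),(225,230),(277,155),(235,180),(254,125),(222,238),(245,150)]: print(uv,f[uv[1],uv[0]],P[uv[1],uv[0]].round(4))
cv2.imwrite("pics/w0zoom.png",cv2.resize(f[60:310,170:420,::-1],None,fx=2.4,fy=2.4,interpolation=cv2.INTER_CUBIC))
c=dict(np.load("pics/side0.npz"))
cv2.imwrite("pics/s0zoom.png",cv2.resize(c["frame"][130:280,260:400,::-1],None,fx=4,fy=4,interpolation=cv2.INTER_CUBIC))
E
```

```text
[[-0.002  1.     0.     0.625]
 [ 0.     0.    -1.     0.   ]
 [-1.    -0.002 -0.     0.222]
 [ 0.     0.     0.     1.   ]]
[[ 0.5478  0.0985  0.075 ]
 [ 0.6951  0.0392  0.075 ]
 [ 0.6463 -0.0821  0.075 ]
 [ 0.5028 -0.0182  0.075 ]]
1 [483   0  59  82 486] [0.8231222  0.17210697 0.07508085]
27 [ 200   95  184  166 9183] [0.6027374  0.01545586 0.07518827]
((596.5660400390625, 10.18310546875), (131.434814453125, 161.0806121826172), 67.23507690429688) [[496.8704   -19.249771]
 [645.40283  -81.58009 ]
 [696.2617    39.615982]
 [547.72925  101.946304]]
(345, 205) [124 124 124] [ 0.6561 -0.0106  0.0869]
(365, 70) [228 228 221] [0.6727 0.1233 0.087 ]
(265, 265) [196 192 178] [ 0.5566 -0.1246  0.0066]
(250, 130) [143  79  38] [0.5715 0.068  0.1286]
(225, 230) [124  83  63] [ 5.022e-01 -7.520e-02 -2.000e-04]
(277, 155) [236 157 113] [0.5855 0.0361 0.0597]
(235, 180) [82 50 27] [0.5639 0.0319 0.1569]
(254, 125) [160  86  43] [0.5765 0.0725 0.1365]
(222, 238) [146  90  69] [ 0.4963 -0.0876 -0.0007]
(245, 150) [27 33 34] [0.5728 0.0548 0.1562]
```

```bash
python3 - <<'E'
from h import *
for n in("scene","side"):
    c=dict(np.load(f"pics/{n}0.npz"));f=c["frame"];P=cloud(c,False);ok=c["depth"]>0
    m=ok&(abs(P[...,2]-.075)<.005)&(abs(P[...,0]-.65)<.2)&(abs(P[...,1])<.2)
    k,l,st,cen=cv2.connectedComponentsWithStats(m.astype(np.uint8))
    i=1+st[1:,4].argmax();r=cv2.minAreaRect((P[l==i][:,:2]*1000).astype(np.float32));print(n,st[i],r)
    hsv=cv2.cvtColor(f,cv2.COLOR_RGB2HSV)
    o=ok&(hsv[...,0]>5)&(hsv[...,0]<16)&(hsv[...,1]>190)&(hsv[...,2]>140)&(P[...,2]>.08)&(abs(P[...,0]-.65)<.2)&(abs(P[...,1])<.2)
    print(o.sum(),P[o].min(0),P[o].max(0));print(P[o][::max(1,o.sum()//15)].round(4))
E
```

```text
scene [ 281  206   65   36 1034] ((597.16796875, 11.187606811523438), (135.79403686523438, 160.92799377441406), 66.65521240234375)Traceback (most recent call last):
  File "<stdin>", line 9, in <module>
    return umr_minimum(a, axis, None, out, keepdims, initial, where)
ValueError: zero-size array to reduction operation minimum which has no identity
```

View pics/w0zoom.png

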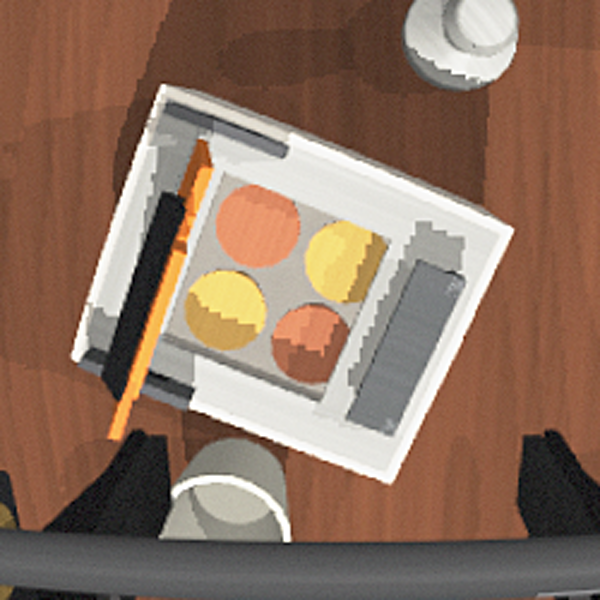

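View pics/s0zoom.png

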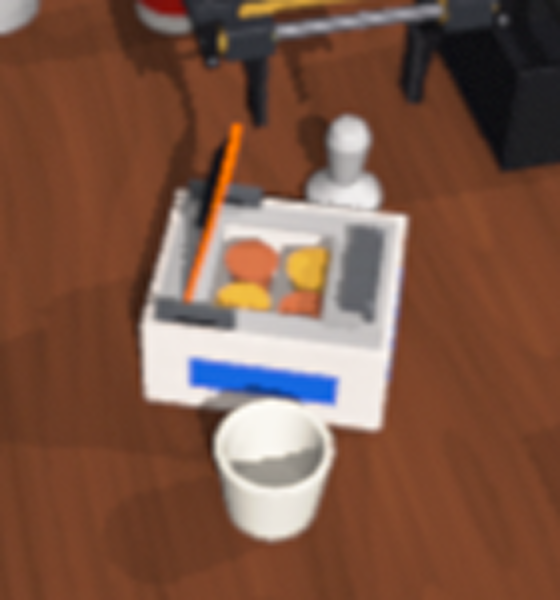

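```bash
cat >> h.py <<'E'
C=np.array([.5966,.0102,0]);YAW=np.deg2rad(-22.8)
M=np.array([[np.cos(YAW),-np.sin(YAW),0],[np.sin(YAW),np.cos(YAW),0],[0,0,1]])
def cad(P): return (P-C)@M
def wor(q): return np.asarray(q)@M.T+C
E
python3 - <<'E'
from h import *
from cell import observe
s=observe()
for n in("scene","side","wrist"):
    c=dict(np.load(f"pics/{n}0.npz"));f=c["frame"];P=cad(cloud(c,n=="wrist",s));ok=c["depth"]>0
    o=ok&(abs(P[...,1])<.06)&(P[...,2]>.095)&(P[...,2]<.185)&(abs(P[...,0])<.1)
    q=P[o];print(n,len(q))
    for z in np.arange(.095,.185,.01):
        k=q[(abs(q[:,2]-z)<.005)]
        if len(k): print(z.round(3),len(k),np.percentile(k[:,0],[5,50,95]).round(4),k[:,1].min().round(3),k[:,1].max().round(3))
    for nm,zr in (("z>.02 near",0),):
        m=ok&(P[...,2]>.015)&(P[...,2]<.2)&(abs(P[...,0])<.25)&(abs(P[...,1])<.25)&((abs(P[...,0])>.09)|(abs(P[...,1])>.075))
        k,l,st,_=cv2.connectedComponentsWithStats(m.astype(np.uint8))
        for i in range(1,k):
            if st[i,4]>60: print(" obj",st[i],P[l==i].min(0).round(3),P[l==i].max(0).round(3))
E
```

```text
scene 130
0.095 2 [-0.0514 -0.0504 -0.0494] 0.05 0.052
0.105 6 [-0.0492 -0.0486 -0.0467] 0.047 0.054
0.115 8 [-0.0467 -0.0443 -0.0432] -0.038 0.053
0.125 7 [-0.046  -0.0432 -0.0412] -0.037 0.053
0.135 5 [-0.0492 -0.041  -0.0407] 0.021 0.052
0.145 42 [-0.0496 -0.0456 -0.0367] -0.03 0.052
0.155 38 [-0.044  -0.0393 -0.0354] -0.033 0.052
0.165 20 [-0.0352 -0.0337 -0.0315] -0.023 0.028
0.175 2 [-0.0334 -0.0327 -0.0319] 0.016 0.026
 obj [288 192  24  18 338] [-0.016 -0.172  0.015] [ 0.053 -0.097  0.063]
 obj [220 224   9  20 115] [ 0.23  -0.06   0.016] [ 0.25  -0.009  0.052]
 obj [297 252  22  32 459] [0.005 0.119 0.015] [0.059 0.171 0.089]
 obj [ 214  274   55   46 1209] [0.134 0.205 0.015] [0.249 0.25  0.103]
side 162
0.095 3 [-0.052  -0.0519 -0.0499] -0.051 -0.024
0.105 8 [-0.0497 -0.0491 -0.0472] -0.052 -0.01
0.115 4 [-0.0468 -0.0454 -0.044 ] -0.052 -0.051
0.125 7 [-0.0461 -0.0441 -0.0416] -0.051 -0.025
0.135 4 [-0.0429 -0.0416 -0.0393] -0.052 -0.042
0.145 39 [-0.0495 -0.0466 -0.039 ] -0.052 0.032
0.155 69 [-0.0449 -0.0394 -0.035 ] -0.053 0.046
0.165 15 [-0.0359 -0.0332 -0.0315] -0.027
[... 360 characters left out ...]
31 -0.0525 -0.0519] 0.03 0.05
0.105 20 [-0.0518 -0.0503 -0.0474] 0.03 0.05
0.115 21 [-0.0491 -0.0484 -0.0458] 0.031 0.05
0.125 26 [-0.0466 -0.0453 -0.0425] 0.034 0.05
0.135 23 [-0.0454 -0.0435 -0.0408] -0.048 0.05
0.145 395 [-0.0499 -0.0476 -0.0416] -0.05 0.05
0.155 924 [-0.045  -0.04   -0.0356] -0.05 0.05
0.165 196 [-0.0375 -0.034  -0.0318] -0.025 0.026
0.175 228 [-0.0353 -0.0338 -0.0318] -0.025 0.025
 obj [ 464   23  108   63 2853] [0.13  0.205 0.015] [0.25  0.25  0.103]
 obj [ 338   51   48   47 1786] [0.003 0.112 0.015] [0.059 0.167 0.09 ]
 obj [ 236  246   55   40 1128] [-0.015 -0.163  0.015] [ 0.05  -0.098  0.062]
 obj [435 249  24  32 458] [ 0.229 -0.059  0.015] [ 0.25  -0.013  0.052]
```

The caddy is at about (0.597, 0.010) with yaw about -22.8°, and wrist and scene agree. The flap stands at about 1.34 rad, leaning forward, with the runner near 0. I'll close the fingers, turn the jaws along the caddy's y, and go behind the flap from above.

```bash
python3 -m inch '[[0,0,9.6,-0.014,0.006,0.01,255],[0,0,19.2,-0.028,0.012,0.01,255],[0,0,28.8,-0.042,0.017,0.01,255],[0,0,38.4,-0.056,0.023,0.01,255],[0,0,48,-0.07,0.03,0.01,255],[0,0,57.6,-0.088,0.036,0.01,255],[0,0,67.2,-0.1,0.041,0.01,255],[0,0,67.2,-0.1,0.041,0.01,255],[0,0,67.2,-0.1,0.041,0.01,255],[0,0,67.2,-0.1,0.041,0.01,255]]' 10
python3 - <<'E'
from h import *
from cell import observe,optics
s=observe();print(s["clock"],pose(s).round(3),cad(s["ee_pos"]),s["wrist_force"],s["gripper_width"])
c=optics.camera("wrist");cv2.imwrite("pics/w1.png",c["frame"][:,:,::-1])
P=cad(cloud(c,True,s));ok=c["depth"]>0
m=(ok&(abs(P[...,2]-.075)<.005)&(abs(P[...,0])<.15)&(abs(P[...,1])<.15)).astype(np.uint8)
k,l,st,_=cv2.connectedComponentsWithStats(m);i=1+st[1:,4].argmax()
print(cv2.minAreaRect((P[l==i][:,:2]*1000).astype(np.float32)))
c=optics.camera("side");cv2.imwrite("pics/s1.png",cv2.resize(c["frame"][80:280,220:440,::-1],None,fx=2.7,fy=2.7))
E
```

```text
clock: 1.4
ee_pos: [0.5249, 0.0408, 0.2316]
tool_rot: [0.313, 1.548, -0.315]
wrist_force: [0.0, -0.6, 0.1]
gripper_width: 0.0016
1.4 [[-0.001  0.389  0.921  0.525]
 [-0.001  0.921 -0.389  0.041]
 [-1.    -0.002 -0.     0.232]
 [ 0.     0.     0.     1.   ]] [-0.07796498  0.00047128  0.23158856] [ 0.04363903 -0.62177043  0.12985327] 0.0015986033030716486
((-49.35554504394531, -0.16826629638671875), (131.1707305908203, 63.6650390625), 89.64295196533203)
```

View pics/w1.png

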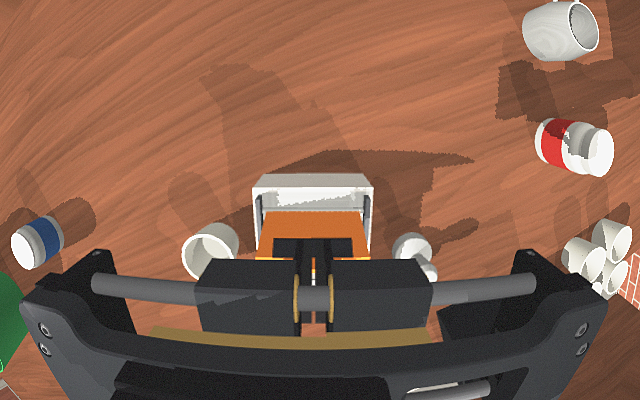

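View pics/s1.png

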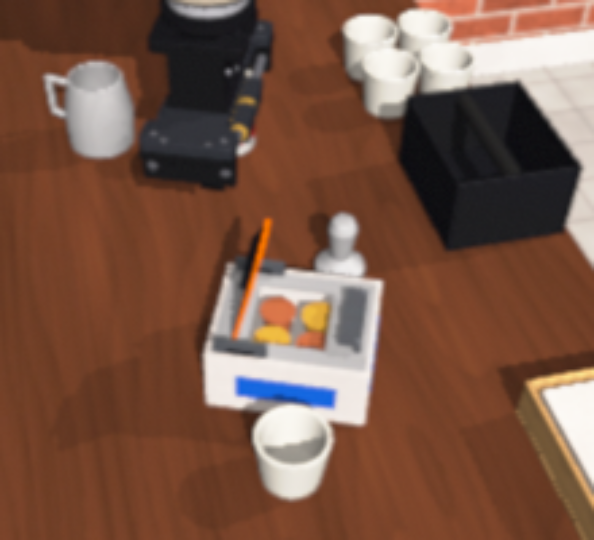

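The wrist view shows the caddy's hinge end (255–373, 180) centred on the closed fingers at x≈313, with the flap's outer face below. The side view shows the fingers well clear behind and above the flap. Descending behind it now.

```bash
python3 -m inch '[[0,0,0,0,0,-0.03,255],[0,0,0,0,0,-0.06,255],[0,0,0,0,0,-0.09,255],[0,0,0,0,0,-0.107,255],[0,0,0,0,0,-0.107,255]]'
python3 - <<'E'
from h import *
from cell import observe,optics
s=observe();print(cad(s["ee_pos"]),s["wrist_force"])
c=optics.camera("side");cv2.imwrite("pics/s2.png",cv2.resize(c["frame"][130:250,260:400,::-1],None,fx=4,fy=4))
E
```

```text
clock: 2.12
ee_pos: [0.5239, 0.0409, 0.1233]
tool_rot: [0.312, 1.551, -0.315]
wrist_force: [-0.1, -0.3, -0.6]
gripper_width: 0.0004
[-7.88894017e-02  8.97825011e-05  1.23300467e-01] [-0.1122734  -0.33620083 -0.62778516]
```

View pics/s2.png

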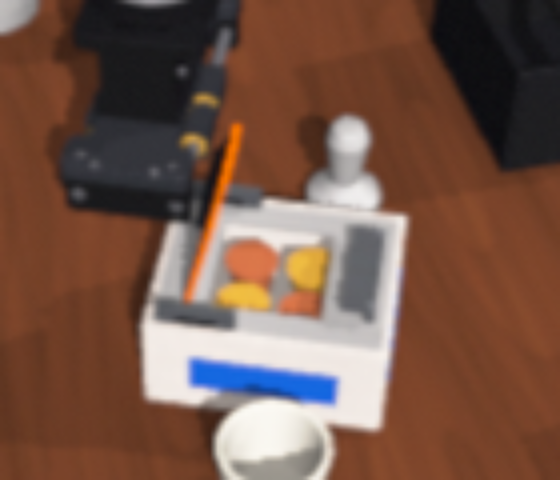

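The fingertips are low behind the flap, the hand's body is clear above it, and nothing is touching. Next I'll push the flap forward gently along its arc.

```bash
python3 -m inch '[[0,0,0,0.0065,-0.0027,0,255],[0,0,0,0.0138,-0.0058,0,255],[0,0,0,0.0184,-0.0078,0,255],[0,0,0,0.022,-0.0093,-0.001,255],[0,0,0,0.0258,-0.0109,-0.002,255],[0,0,0,0.0285,-0.012,-0.003,255],[0,0,0,0.031,-0.013,-0.004,255],[0,0,0,0.0341,-0.0144,-0.006,255],[0,0,0,0.0365,-0.0154,-0.008,255],[0,0,0,0.0385,-0.0162,-0.01,255],[0,0,0,0.0406,-0.0171,-0.012,255],[0,0,0,0.0406,-0.0171,-0.012,255]]'
cat > look.py <<'E'
import sys
from h import *
from cell import observe,optics
n=sys.argv[1]
s=observe();print(s["clock"],cad(s["ee_pos"]).round(4),(s["wrist_force"]@M).round(2))
for v,b in (("side",(130,250,260,400)),("scene",(190,290,250,370))):
    c=optics.camera(v);cv2.imwrite(f"pics/{v[:2]}{n}.png",cv2.resize(c["frame"][b[0]:b[1],b[2]:b[3],::-1],None,fx=4,fy=4));
    f=c["frame"];P=cad(cloud(c,False));ok=c["depth"]>0
    hsv=cv2.cvtColor(f,cv2.COLOR_RGB2HSV)
    o=ok&(hsv[...,0]>4)&(hsv[...,0]<16)&(hsv[...,1]>170)&(P[...,2]>.073)&(P[...,2]<.19)&(abs(P[...,0])<.1)&(abs(P[...,1])<.06)
    q=P[o];print(v,len(q))
    if len(q)>5:
        a=np.percentile(q,[2,98],axis=0);print(a.round(4));k=np.polyfit(q[:,0],q[:,2],1) if np.ptp(q[:,0])>.03 else None;print("slope fit",k)
    m=(ok&(abs(P[...,2]-.075)<.004)&(f.min(2)>90)&(abs(P[...,0])<.12)&(abs(P[...,1])<.1)).astype(np.uint8)
    r=cv2.minAreaRect((P[m>0][:,:2]*1000).astype(np.float32));print("deck",r)
E
python3 look.py 3
```

```text
clock: 3.68
ee_pos: [0.5655, 0.0236, 0.1124]
tool_rot: [0.312, 1.549, -0.315]
wrist_force: [-0.6, 0.4, -1.1]
gripper_width: 0.0008
3.675 [-0.0339  0.0003  0.1124] [-0.73  0.16 -1.05]
side 275
[[-0.048  -0.0512  0.0864]
 [ 0.012   0.0377  0.1468]]
slope fit [1.0047707 0.1353134]
deck ((0.531707763671875, -0.9516372680664062), (160.38345336914062, 134.90126037597656), 0.138875350356102)
scene 80
[[-0.0472 -0.0159  0.086 ]
 [ 0.008   0.0499  0.1434]]
slope fit [1.01420534 0.13491811]
deck ((0.31713104248046875, 0.5765151977539062), (159.59983825683594, 135.74281311035156), 0.10384932905435562)
```

View pics/si3.png

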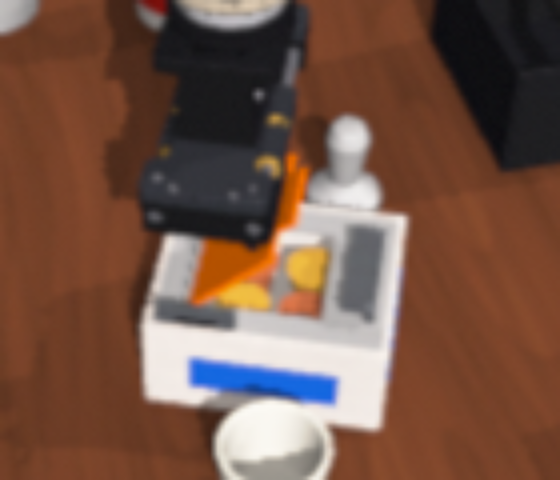

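View pics/sc3.png

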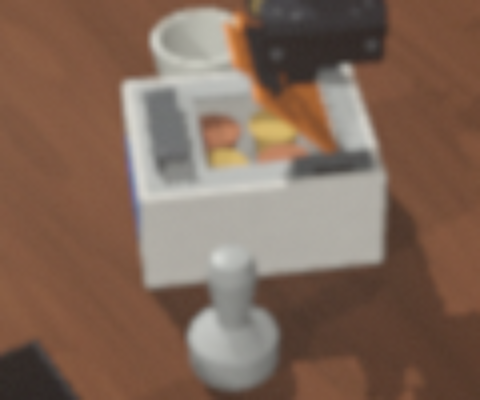

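The flap is at about 0.79 rad in both views, the hinge is still drawn back, the caddy has not moved and forces are about 1 N. I'll carry on down the arc.

```bash
python3 -m inch '[[0,0,0,0.0025,-0.001,-0.004,255],[0,0,0,0.005,-0.0021,-0.008,255],[0,0,0,0.0074,-0.0031,-0.012,255],[0,0,0,0.0093,-0.0039,-0.0155,255],[0,0,0,0.0108,-0.0045,-0.02,255],[0,0,0,0.0121,-0.0051,-0.024,255],[0,0,0,0.0129,-0.0054,-0.0285,255],[0,0,0,0.0129,-0.0054,-0.031,255],[0,0,0,0.0129,-0.0054,-0.031,255]]'
python3 look.py 4
```

```text
clock: 4.9
ee_pos: [0.5781, 0.0183, 0.0812]
tool_rot: [0.312, 1.55, -0.315]
wrist_force: [-0.3, 0.3, 0.6]
gripper_width: 0.0005
4.9 [-0.0202  0.0003  0.0812] [-0.42  0.18  0.64]
side 187
[[-0.0467 -0.0512  0.0781]
 [ 0.0404  0.0437  0.0876]]
slope fit [0.03475938 0.08182322]
deck ((0.5645751953125, -2.3208236694335938), (160.7942352294922, 133.29820251464844), 0.4182015061378479)
scene 250
[[-0.0468 -0.0163  0.0763]
 [ 0.035   0.0482  0.0837]]
slope fit [0.03019705 0.08008798]
deck ((0.71630859375, 1.5616607666015625), (159.3734130859375, 137.13449096679688), 0.39991095662117004)
```

View pics/si4.png

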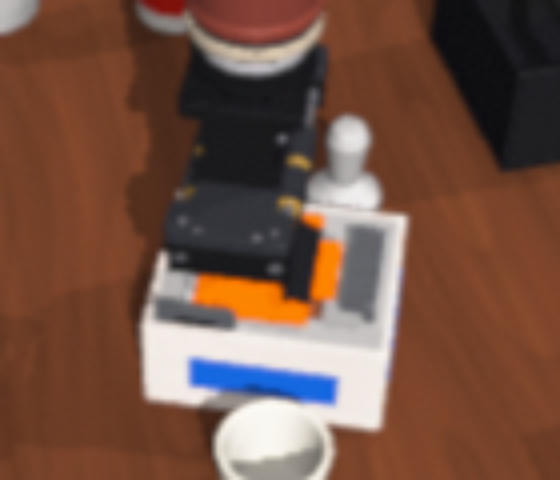

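View pics/sc4.png

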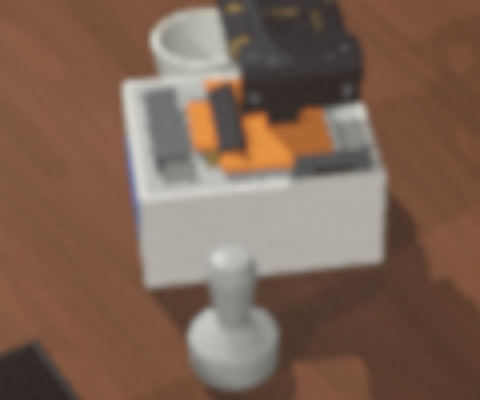

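The flap is down to about 0.03 rad, with the tongue's end near x≈40 mm, just short of the lip (46 mm) and not on top of it. I'll press it flat, watching the force.

```bash
python3 -m inch '[[0,0,0,0,0,-0.0015,255],[0,0,0,0,0,-0.003,255],[0,0,0,0,0,-0.003,255]]'; python3 look.py 5
```

```text
clock: 5.38
ee_pos: [0.5782, 0.0183, 0.0797]
tool_rot: [0.312, 1.55, -0.315]
wrist_force: [-3.7, -0.1, 9.0]
gripper_width: 0.0005
5.375 [-0.0201  0.0003  0.0797] [-3.4  -1.49  9.05]
side 160
[[-0.0467 -0.0521  0.0771]
 [ 0.0402  0.0419  0.0874]]
slope fit [0.00366801 0.08042052]
deck ((0.5838241577148438, -1.3375244140625), (134.65463256835938, 159.99217224121094), 89.948974609375)
scene 238
[[-0.0466 -0.0144  0.0744]
 [ 0.0344  0.0476  0.0819]]
slope fit [-0.00420685  0.07801244]
deck ((0.135101318359375, 0.7613983154296875), (134.890625, 161.2924041748047), 89.1160659790039)
```

The flap is flat and pressed with about 9 N. I'll slide the fingertip along the flap to the step at a lighter press.

```bash
python3 -m inch '[[0,0,0,0.0028,-0.0012,-0.001,255],[0,0,0,0.0055,-0.0023,-0.001,255],[0,0,0,0.0083,-0.0035,-0.001,255],[0,0,0,0.011,-0.0047,-0.001,255],[0,0,0,0.0138,-0.0058,-0.001,255],[0,0,0,0.0138,-0.0058,-0.001,255]]'; python3 look.py 6
```

```text
clock: 6.22
ee_pos: [0.592, 0.0126, 0.0797]
tool_rot: [0.312, 1.55, -0.315]
wrist_force: [-3.9, -0.1, 7.7]
gripper_width: 0.0004
6.225 [-0.0052  0.0004  0.0797] [-3.57 -1.58  7.72]
side 136
[[-0.0326 -0.0519  0.0774]
 [ 0.0456  0.0449  0.086 ]]
slope fit [0.01579448 0.08009546]
deck ((0.6085739135742188, -1.343902587890625), (134.0029754638672, 159.94403076171875), 89.95632934570312)
scene 221
[[-0.0321 -0.0013  0.0746]
 [ 0.0315  0.0486  0.0814]]
slope fit [0.00930264 0.07813039]
deck ((0.341033935546875, 0.2894439697265625), (159.95689392089844, 137.29449462890625), 0.08653269708156586)
```

View pics/si6.png

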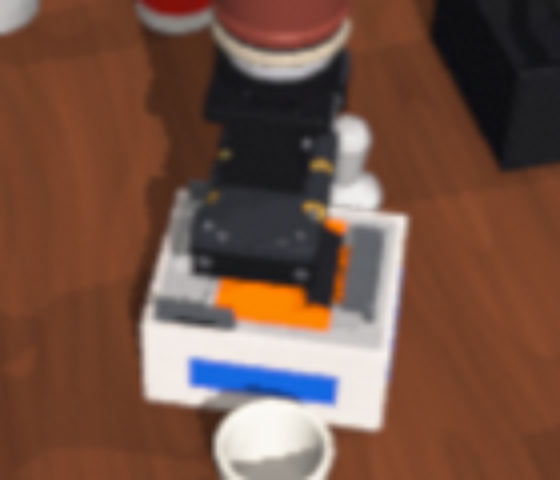

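Friction carried the flap along: its hinge-side edge moved from -47 to -33 mm, so the runner is at about 14 mm. The tongue's visible end is cut off at the lip edge, and the flap is still level, so the tongue is beneath. The caddy is in place. I'll push the rest of the way.

```bash
python3 -m inch '[[0,0,0,0.0018,-0.0008,-0.001,255],[0,0,0,0.0037,-0.0016,-0.001,255],[0,0,0,0.0055,-0.0023,-0.001,255],[0,0,0,0.0055,-0.0023,-0.001,255]]'; python3 look.py 7
```

```text
clock: 6.82
ee_pos: [0.5969, 0.0107, 0.0796]
tool_rot: [0.312, 1.551, -0.314]
wrist_force: [-5.9, 1.9, 8.7]
gripper_width: 0.0004
6.825 [0.0001 0.0006 0.0796] [-6.15 -0.48  8.74]
side 103
[[-0.03   -0.0513  0.0768]
 [ 0.042   0.0428  0.0886]]
slope fit [0.02458716 0.08010228]
deck ((0.67694091796875, -1.7284698486328125), (159.94015502929688, 134.97146606445312), 0.035343751311302185)
scene 227
[[-0.0287 -0.0013  0.0753]
 [ 0.0353  0.0487  0.0815]]
slope fit [-0.00149869  0.07832927]
deck ((0.02364349365234375, 2.0669021606445312), (134.3675994873047, 162.79444885253906), 88.13900756835938)
```

The runner is at about 17–18 mm. I'll slide lightly up to the step and push there to be sure it is against the stop.

```bash
python3 -m inch '[[0,0,0,0.0028,-0.0012,0,255],[0,0,0,0.0055,-0.0023,0,255],[0,0,0,0.0083,-0.0035,0,255],[0,0,0,0.011,-0.0047,0,255],[0,0,0,0.0129,-0.0054,0,255],[0,0,0,0.0129,-0.0054,0,255]]'; python3 look.py 8
```

```text
clock: 7.68
ee_pos: [0.6102, 0.0051, 0.0797]
tool_rot: [0.312, 1.551, -0.314]
wrist_force: [-0.6, -0.2, 4.0]
gripper_width: 0.0005
7.675 [0.0145 0.0006 0.0797] [-0.43 -0.41  3.96]
side 109
[[-0.0289 -0.0515  0.0771]
 [ 0.0409 -0.021   0.0878]]
slope fit [0.00602432 0.08017812]
deck ((0.6854171752929688, -1.5197525024414062), (160.1563262939453, 133.5322265625), 0.20102570950984955)
scene 219
[[-0.0286  0.0003  0.0752]
 [ 0.0345  0.0489  0.0814]]
slope fit [0.00267607 0.07825874]
deck ((0.34285736083984375, 1.4195480346679688), (133.697998046875, 160.24261474609375), 89.95597839355469)
```

```bash
python3 -m inch '[[0,0,0,0.0009,-0.0004,0,255],[0,0,0,0.0018,-0.0008,0,255],[0,0,0,0.0018,-0.0008,0,255]]'; python3 look.py 9
```

```text
clock: 8.15
ee_pos: [0.6105, 0.0049, 0.0796]
tool_rot: [0.312, 1.554, -0.314]
wrist_force: [-7.3, 2.5, 7.9]
gripper_width: 0.0005
8.15 [0.0149 0.0006 0.0796] [-7.73 -0.54  7.88]
side 112
[[-0.0298 -0.0519  0.0772]
 [ 0.0408 -0.02    0.0884]]
slope fit [0.01393245 0.08017303]
deck ((0.6893310546875, -2.1806411743164062), (160.2605438232422, 131.48580932617188), 0.24789299070835114)
scene 220
[[-0.0288  0.0015  0.0747]
 [ 0.0357  0.0487  0.0808]]
slope fit [-0.00069654  0.07809679]
deck ((0.28714752197265625, 1.3279037475585938), (136.72137451171875, 159.48226928710938), 89.97042083740234)
```

```bash
python3 -m inch '[[0,0,0,0.0015,-0.0006,0,255],[0,0,0,0.0028,-0.0012,0,255],[0,0,0,0.0028,-0.0012,0,255]]'; python3 look.py 10
```

```text
clock: 8.62
ee_pos: [0.6106, 0.005, 0.0796]
tool_rot: [0.312, 1.561, -0.314]
wrist_force: [-11.9, 4.0, 11.9]
gripper_width: 0.0003
8.625 [0.0149 0.0006 0.0796] [-12.53  -0.96  11.92]
side 114
[[-0.0294 -0.0521  0.0769]
 [ 0.0405 -0.0205  0.0858]]
slope fit [0.01412831 0.08038233]
deck ((0.8844680786132812, -1.7449874877929688), (160.48825073242188, 133.0388946533203), 0.6575599312782288)
scene 219
[[-0.0288  0.0016  0.0743]
 [ 0.0358  0.0482  0.0814]]
slope fit [-0.01131156  0.07819019]
deck ((0.49505615234375, 0.8941726684570312), (159.97616577148438, 135.4932098388672), 0.5224116444587708)
```

View pics/sc10.png

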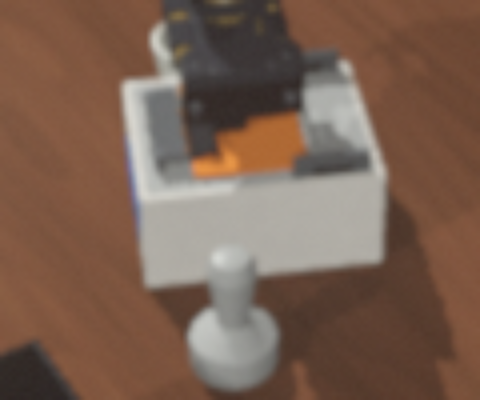

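At 12.5 N along x nothing moves any more, so it is hard against the stop, and the caddy is still in place. I'll ease off and lift straight away.

```bash
python3 -m inch '[[0,0,0,0,0,0.001,255],[0,0,0,-0.0005,0.0002,0.004,255],[0,0,0,-0.001,0.0004,0.01,255],[0,0,0,-0.002,0.001,0.03,255],[0,0,0,-0.02,0.008,0.06,255],[0,0,0,-0.05,0.02,0.1,255],[0,0,0,-0.09,0.037,0.14,255],[0,0,0,-0.12,0.05,0.15,255],[0,0,0,-0.12,0.05,0.15,255],[0,0,0,-0.12,0.05,0.15,255]]'; python3 look.py 11
python3 - <<'E'
from h import *
from cell import observe,optics
s=observe();c=optics.camera("wrist");cv2.imwrite("pics/w11.png",c["frame"][:,:,::-1])
for n in("scene","side"):
    c=optics.camera(n);P=cad(cloud(c,False));ok=c["depth"]>0
    m=ok&(P[...,2]>.015)&(P[...,2]<.2)&(abs(P[...,0])<.25)&(abs(P[...,1])<.25)&((abs(P[...,0])>.09)|(abs(P[...,1])>.075))
    k,l,st,_=cv2.connectedComponentsWithStats(m.astype(np.uint8))
    for i in range(1,k):
        if st[i,4]>60: print(n,P[l==i].min(0).round(3),P[l==i].max(0).round(3))
    o=ok&(abs(P[...,1])<.02)&(P[...,2]>.07)&(P[...,2]<.12)&(abs(P[...,0])<.075)
    q=P[o]
    for x in np.arange(-.06,.075,.008):
        k=q[abs(q[:,0]-x)<.004]
        if len(k): print(x.round(3),len(k),np.median(k[:,2]).round(4))
E
```

```text
clock: 9.98
ee_pos: [0.4913, 0.0547, 0.2304]
tool_rot: [0.312, 1.559, -0.314]
wrist_force: [0.9, -0.5, 0.2]
gripper_width: 0.0004
9.975 [-1.143e-01  2.000e-04  2.304e-01] [ 1.   -0.1   0.22]
side 335
[[-0.0294 -0.0514  0.0788]
 [ 0.0416  0.0463  0.0915]]
slope fit [0.07586283 0.08202499]
deck ((0.632781982421875, -1.568878173828125), (160.30880737304688, 134.3512725830078), 0.24185414612293243)
scene 408
[[-0.0288 -0.0412  0.0761]
 [ 0.0333  0.0483  0.0837]]
slope fit [0.03894878 0.07987179]
deck ((0.31124114990234375, 1.680938720703125), (134.4528350830078, 159.79600524902344), 89.93988037109375)
scene [-0.017 -0.172  0.016] [ 0.052 -0.095  0.064]
scene [ 0.23  -0.061  0.015] [ 0.25  -0.008  0.053]
scene [0.005 0.12  0.015] [0.059 0.169 0.09 ]
scene [0.134 0.207 0.015] [0.25  0.25  0.103]
-0.06 23 0.0739
-0.052 25 0.0738
-0.044 23 0.0732
-0.036 22 0.0782
-0.028 27 0.0782
-0.02 27 0.0791
-0.012 23 0.0796
-0.004 25 0.0797
0.004 25 0.0798
0.012 27 0.0804
0.02 26 0.0806
0.028 25 0.0893
0.036 26 0.0858
0.044 22 0.0834
0.052 27 0.0858
0.06 26 0.0863
0.068 33 0.0835
side [0.131 0.201 0.015] [0.25  0.25  0.103]
side [0.005 0.117 0.015] [0.06  0.159 0.089]
side [ 0.231 -0.071  0.016] [ 0.25  -0.017  0.055]
side [-0.017 -0.172  0.015] [ 0.053 -0.1    0.064]
-0.06 31 0.0753
-0.052 32 0.0756
-0.044 27 0.0759
-0.036 23 0.0801
-0.028 34 0.0808
-0.02 30 0.0806
-0.012 33 0.0812
-0.004 30 0.0814
0.004 33 0.0819
0.012 32 0.0822
0.02 31 0.0823
0.028 32 0.0901
0.036 33 0.0882
0.044 35 0.0855
0.052 32 0.0884
0.06 33 0.0886
0.068 33 0.0867
```

View pics/si11.png

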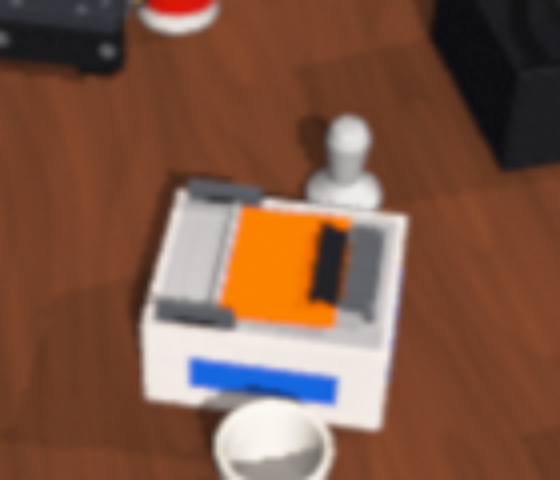

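View pics/sc11.png

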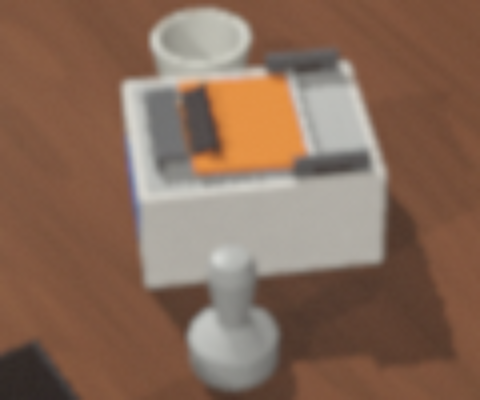

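Both views show the flap tucked under the lip. It rises only by the lip's play (about 0.04 rad), its step is at x≈25 mm, and the caddy and neighbours are unmoved. Handing in.

```bash
python3 -c "
from cell import manip;print(manip.close_job())"
```

```text
the job is handed in; nothing more can be done
None
```

The caddy is shut and the job is handed in: the flap lies flat with its tongue fully home, held by the lip alone. It took about 10 s of the 35 s allowed.

**What I did:** With the fingers closed, I went down behind the flap and pushed it over along its arc from about 1.34 rad until it was flat. I then pressed it down with about 9 N and pushed it along under the lip. Friction under the fingertip carried the runner most of the way. I then pushed at the step with up to 12.5 N, and nothing moved further, so I took it to be against its stop. Then I lifted clear.

**Last checks, with nothing touching:**
- **Flap:** Its step is at about x = 25 mm in the caddy's frame, which matches the runner at 18 mm. In both views it rests about 0.04 rad up, the lip's play, with the tongue under the lip.
- **Caddy and neighbours:** The caddy's deck is where it was to within about 2 mm, the measuring noise. The cup, tamper and the other objects near the caddy read the same as at the start. The jar, can, pitcher and portafilter were not measured, but the arm never went near them.
- **Disagreement:** The two cameras differ by about 2 mm in height, which is within their calibration. The side view's overall slope fit gave 0.076, because it includes orange pixels near the raised step. Its profile along the middle gives about 0.04.

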